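Third hand for the salt box on its sprung bracket

TASK

I am about to screw the steel salt box to its bracket: first press its wooden lid down until it is fully home, then bring the box, standing level on the ledge, with one short end flat, square and centred against the bracket's sprung front plate. Push it gently in until the red pointer stands in the middle of the green zone (about 10 N on the plate, never rammed) and keep holding it there steadily for at least two seconds; finish while still holding, do not let go. Leave the other things on the ledge alone.

Things in the scene. Friction and masses are not known exactly. Their poses are not given: they have to be found in the camera images.
- salt_box: Open-topped brushed steel box, 90 mm long (its x) by 62 mm wide (its y) by 50 mm high, about 0.5 kg with its lid, loose on the ledge. Origin at the centre of its underside; z up. Both short ends (its +x and -x faces) are alike and either may go against the plate. It can be gripped across its 62 mm width.
- lid (a joint): Press-fit wooden lid of the salt box: how far it has been pressed down, in m. At 0 it stands 10 mm proud, at 0.010 it is fully home; it starts between 0 and 0.003. Friction of about 4 N holds it wherever it is left.
- lid_top (a point): Centre of the top of the dark round boss (36 mm across, 6 mm high) in the middle of the lid. The lid itself is 90 x 62 x 8 mm. The boss top is 74 mm above the box's underside when the lid stands fully proud and 64 mm when it is home.
- bracket: Dark steel bracket fixed to the ledge, with a sprung aluminium front plate. Origin on the ledge under the centre of the unpushed plate face; x points level into the bracket, square to the plate (push this way), y along the plate. Rear block 110 mm wide, 60 mm high, 55 mm behind the face; foot to 135 mm. White scale bar with green zone at y = 64 to 90 mm, top 56 mm up, x = -1 to 55 mm.
- backplate (a joint): How far the front plate is pushed in, in m: 0 to 0.035, springs of 700 N/m (0.7 N per mm, no preload) push it back, so 10 N is about 0.0143. A red pointer on the plate's top edge moves with it over the fixed scale; it is in the green zone from 0.0086 to 0.020 (6 to 14 N).
- plate_face (a point): Centre of the plate's front face, 30 mm above the ledge; moves with the plate. The plate is 110 mm wide, 10 mm thick, from 3 to 58 mm above the ledge.
- jar: Closed green glass jar with red twist cap, 66 mm across, 110 mm high, origin under its centre. Bystander.
- ramekin_a: White ceramic ramekin, 80 mm across, 42 mm high, origin under its centre. Bystander.
- ramekin_b: Second white ramekin, the same. Bystander.
- grill_brush: Stainless grill brush about 280 mm long lying along its x, origin under its middle. Bystander.
- screwdriver: Orange-handled screwdriver about 200 mm long lying along its x. Bystander.
- lighter: Black plastic lighter with red press button, 115 x 22 x 14 mm plus a 40 mm steel nozzle to its +x. Bystander.

How it is judged (in metres and radians):
On the way, in this order (a step that is already met when the one before it is completed fails the run):
1. the lid is pressed fully home, before the box is pushed against the plate (value of joint lid above 0.0085 m and contact force between salt_box and bracket below 1 N), for 0.2 s.
2. the box is held square and centred against the plate with 6 to 14 N for 2 s (contact force between salt_box and bracket between 6 and 14 N and value of joint backplate between 0.006 and 0.023 m and angle between the x axis of salt_box and the x axis of bracket, either way round below 0.09 rad and y of salt_box in the frame of bracket between -0.012 and 0.012 m and height (world z) of salt_box below 0.006 m and angle between salt_box's own z axis and vertical below 0.08 rad and contact force between any of the fingers, the arm and salt_box above 1 N and value of joint lid above 0.0085 m), for 2 s.
At the end, for the whole second after the job is handed in: Robot still touching the salt box, pressing it on the plate with 6 to 14 N (plate in 6 to 23 mm); a short end square within 0.09 rad, centred within 12 mm; box at rest, level within 0.08 rad, underside below 6 mm; lid home within 1.5 mm (all of step 2 and linear speed of salt_box below 0.02 m/s); the arm keeps its last pose, push and grip.
It fails at once if the plate is rammed with more than 25 N (contact force between salt_box and bracket above 25 N).
It fails at once if a bystander is moved more than 30 mm or tipped (distance of any of jar, ramekin_a, ramekin_b, grill_brush, screwdriver, lighter from where it was at the start of the episode above 0.03 m or angle between any of jar, ramekin_a, ramekin_b, grill_brush, screwdriver, lighter's own z axis and vertical above 0.35 rad).
It also fails if it takes over 58 s, if anything falls off the work surface, if the arm or the gripper's body presses on something with over 40 N, if the wrist force passes 120 N, or if a joint passes its speed limit or range.

ROBOT

A 6-joint arm with a two-finger parallel gripper is mounted at the origin on the work surface. World frame = base frame: x ahead of the robot, y to its left, z up, the work surface at z = 0. Lengths are in m, angles in degrees, forces in N, time in s.
With the tool pointing down it reaches from about 0.275 to 0.85 m from the base axis. Payload 5.2 kg.
Tool frame: the origin (TCP) lies on the front face of the gripper's body, between the roots of the fingers; the fingertips stand 73 mm ahead of it and the grasp point (between the pads) lies 54 mm ahead of it; z points along the fingers, y is the line along which they close (so a half turn about z gives the same grasp; the last joint's range is limited). The gripper opens to 85 mm and grips with 20 to 120 N. Pads are 22 mm wide; open, the fingers measure 114 mm over their backs; the gripper's body (76 mm by 85 mm) begins 54 mm behind the grasp point. The pads swing forward as they close: fully open they stand 13 mm farther back than shut.
Start: joints at [-78.999, 14.817, 87.949, -0, 77.235, -11.62], TCP at [0.212, -0.508, 0.304] pointing down, gripper open.
Joint ranges: [-179.93, 179.93], [-52.35, 119.4], [10.71, 147.94], [-69.91, 249.91], [12.55, 155.21], [-178.61, 178.61]. Speed limits (degrees/s): [147.25, 147.25, 180, 180, 180, 180].

INTERFACE

Orientations are given as [roll, pitch, yaw] about the fixed x, y, z axes, in that order (R = Rz(yaw) Ry(pitch) Rx(roll)).
In Python, from plant import sense, grab_frame, get_calibration, order gives the robot as it stands.
- The arm moves only by the tool servo_tool, never from a script. Its argument "steps" is a list of rows, each a list of 4 numbers: the shift along the tool's x, y, z in units of 60 mm (1.0 is 60 mm), then the turn about the tool's z in units of 6 degrees (1.0 is 6 degrees). In form: [[tx, ty, tz, roll], ...]. A call has 1 to 20 rows; each row is the pose to reach, as a shift and turn from the pose commanded when the call began, along the tool's axes at that moment; what a row does not reach only later rows make up. A row lasts 1/8 s, in which the tool goes at most 62.5 mm and 10.7 degrees, less where a joint would pass 70% of its speed; a pose out of reach is approached as far as the arm can. A call with a gripper value outside its range is refused whole. "jaw" is the gripper's target within -1 to 1 (fully open at 1, half-way at 0, shut at -1), set as the call begins (left out, the last holds). The fingers move at their own pace and stop on an object; the grip force is fixed at half the most. Time passes only in rows, so rows that repeat a pose let the fingers close. It gives the time, the measured TCP pose, the force, the opening and the grip force at its end, in the units of the state.
- sense(): the state, without advancing time (a new reading comes with each control period).
- grab_frame(name): name is "side" or "top" or "wrist"; returns the picture (420x560x3 uint8, red, green, blue); there is no depth.
- get_calibration(name): a dict with "intrinsics" (3x3 intrinsics, pixels), "D" ([k1, k2, p1, p2, k3] as OpenCV has them; the pictures are not rectified), "rvec" (rotation vector, rad) and "tvec" (3), from world to camera coordinates, as OpenCV has them; the wrist camera has in their place "T_tool_cam" (4x4, takes a point from camera to tool coordinates, whose origin is the TCP and whose axes are the flange's). Camera axes: x right, y down, z forward; pixel columns grow to the right and rows downward; lengths in m; the calibration is good to about 2 mm. A picture is of the moment at which its call begins: read the wrist's pose just before it. get_calibration takes no time and is no camera call.
- order.finish_job(): hands the job in; it is judged then, once.
The state is a dict: "time": time; "q": joint angles; "dq": joint speeds; "joint_torque": joint torques, N m; "eef_pos": TCP position; "tcp_rot": TCP orientation; "force": force on the tool from outside, world axes, zero at the start; "moment": the same for the moment, N m; "gripper_width": finger opening in m; "grasp_force": force on a finger pad.
Only numpy, scipy, OpenCV 4.12 (cv2) and the standard library are available. Lean on these libraries where they do the work, as an engineer would, in place of code of your own. Each camera call takes 0.05 s, during which the arm holds its last target. There are 200 camera calls.

## Working session

There is one attempt and no reset: what is moved stays moved. The work goes in short steps, Python scripts to look and compute and a tool call to move; the robot and the scene stay as the last step left them, time stands still between calls to the robot, and variables do not carry over. Pictures are saved under pics/ and viewed, at most 10 in all, crops included, and the job is handed in when it is done.

Besides the shell and the picture viewer there is one more tool, called after "Emit:" by a JSON object that holds its "api" and its "payload". servo_tool: Moves the arm, as the interface text tells. Its arguments: {"type":"object","properties":{"steps":{"type":"array"},"jaw":{"type":"number"}},"required":["steps"]}

```bash
mkdir -p pics; cat > h.py <<'E'
import numpy as np, cv2
from scipy.spatial.transform import Rotation as R
from plant import sense, grab_frame, get_calibration, order
def ray(name,px,st=None):
    c=get_calibration(name); K=np.array(c["intrinsics"],float)
    p=cv2.undistortPoints(np.array(px,float).reshape(-1,1,2),K,np.array(c["D"],float)).reshape(-1,2)
    d=np.c_[p,np.ones(len(p))]
    if name=="wrist":
        st=st or sense(); T=np.array(c["T_tool_cam"]); Rt=R.from_euler('xyz',st["tcp_rot"],degrees=True).as_matrix()
        return Rt@T[:3,3]+np.array(st["eef_pos"]), d@(Rt@T[:3,:3]).T
    M=cv2.Rodrigues(np.array(c["rvec"],float))[0]
    return -M.T@np.array(c["tvec"],float).ravel(), d@M
def onz(name,px,z,st=None):
    o,d=ray(name,px,st); return o+d*((z-o[2])/d[:,2])[:,None]
def save(name,fn):
    im=grab_frame(name); cv2.imwrite("pics/"+fn,im[:,:,::-1]); return im
E
python3 -c "
from h import *
s=sense();print(s)
for n in ['top','side','wrist']: save(n,n+'0.png')
for n in ['top','side']: print(n,ray(n,[[280,210]]))
print(get_calibration('wrist'))"
```

```text
{'time': 0.0, 'q': array([-7.89971667e+01,  1.48595678e+01,  8.80126170e+01,  8.83890367e-05,
        7.72335290e+01, -1.16194750e+01]), 'dq': array([0.01866039, 0.03226439, 0.09051393, 0.04942064, 0.08444205,
       0.0520047 ]), 'joint_torque': array([-1.18298954e-04, -4.46025324e+01, -2.90573394e+01, -1.76400495e-04,
        1.17798656e-02,  2.49667018e-06]), 'eef_pos': array([ 0.21150484, -0.50727096,  0.30306088]), 'tcp_rot': array([-1.79896470e+02, -2.13763040e-02,  2.26222693e+01]), 'force': array([ 0.31716843, -0.70531522,  0.59655455]), 'moment': array([-0.06062349, -0.01983876,  0.03664317]), 'grasp_force': 0.0, 'gripper_width': 0.08545385526421975}
top (array([ 0.43544225, -0.02932648,  1.54186238]), array([[ 0.0734377 , -0.00394231, -0.99759047]]))
side (array([0.49660338, 0.91890823, 0.89552555]), array([[ 0.02037211, -0.74027501, -0.67224157]]))
{'intrinsics': array([[305.60811027,   0.        , 282.3677287 ],
       [  0.        , 305.60811027, 207.04165205],
       [  0.        ,   0.        ,   1.        ]]), 'D': array([-0.06283608,  0.        ,  0.        ,  0.        ,  0.        ]), 'T_tool_cam': array([[ 7.47519762e-04, -9.53066991e-01, -3.02758572e-01,
         7.69443962e-02],
       [ 9.99999694e-01,  6.42788443e-04,  4.45566531e-04,
         6.81628332e-04],
       [-2.30045042e-04, -3.02758812e-01,  9.53067180e-01,
        -6.97223717e-02],
       [ 0.00000000e+00,  0.00000000e+00,  0.00000000e+00,
         1.00000000e+00]])}
```

View pics/top0.png

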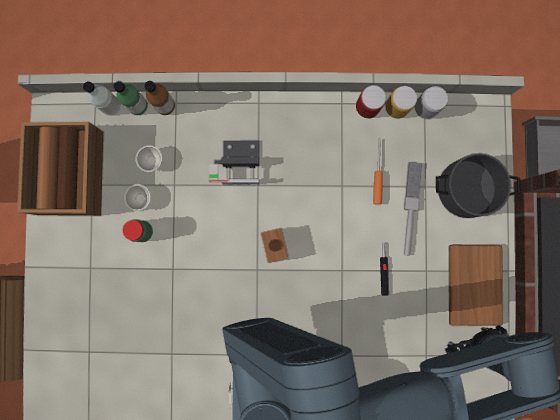

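View pics/side0.png

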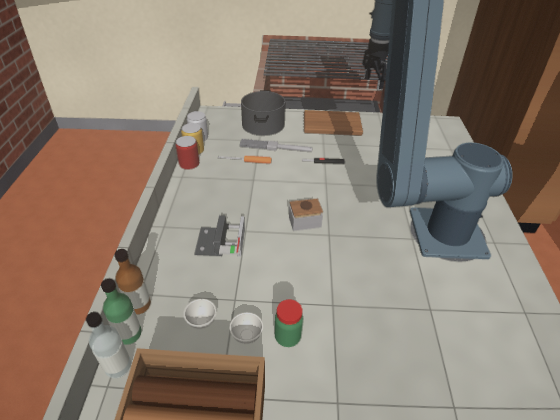

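The top view shows the wooden lid at about (275,245) with its dark boss, and the bracket at about (240,160) with its plate at row ~182 and the scale at (214,178). The bystanders are well clear of both. I'll zoom in.

```bash
python3 -c "
from h import *
im=cv2.imread('pics/top0.png')
c=im[130:275,200:330]; cv2.imwrite('pics/c1.png',cv2.resize(c,None,fx=4,fy=4,interpolation=cv2.INTER_CUBIC))
hsv=cv2.cvtColor(im,cv2.COLOR_BGR2HSV)
m=cv2.inRange(hsv,(3,90,40),(25,255,255)); m[:220]=0;m[275:]=0;m[:,:250]=0;m[:,330:]=0
p=np.argwhere(m)[:,::-1]; r=cv2.minAreaRect(p.astype(np.float32)); b=cv2.boxPoints(r); print(r)
w=onz('top',b,0.066);print(w.round(4)); print(w.mean(0))
e=[w[(i+1)%4]-w[i] for i in range(4)]
for v in e: print(np.linalg.norm(v),np.degrees(np.arctan2(v[1],v[0])))
"
```

```text
((274.332763671875, 245.0393524169922), (30.576751708984375, 21.014358520507812), 76.75948333740234)
[[ 0.4789  0.0201  0.066 ]
 [ 0.4931 -0.0385  0.066 ]
 [ 0.408  -0.0591  0.066 ]
 [ 0.3938 -0.0007  0.066 ]]
[ 0.44343687 -0.01954322  0.066     ]
0.060279510663635176 -76.36852662186665
0.08750972153433527 -166.41202329942507
0.06010557717231237 103.63396424690922
0.08751237536485278 13.70185517237974
```

View pics/c1.png

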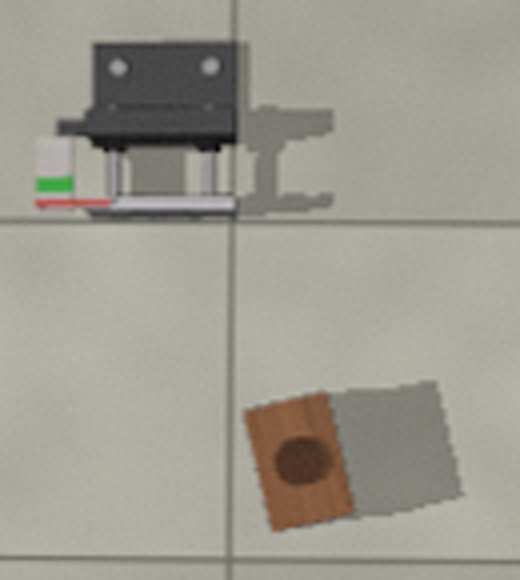

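```bash
cat >> h.py <<'E'
def toolto(x,y,tz,yaw):
    s=sense(); M=R.from_euler('xyz',s["tcp_rot"],degrees=True).as_matrix()
    d=M.T@(np.array([x,y,tz])-s["eef_pos"]); dy=(yaw-s["tcp_rot"][2]+180)%360-180
    print('steps',(d/0.06).round(3),round(-dy/6,3),'| mm',(d*1000).round(1),'yaw',s["tcp_rot"],'F',s['force'].round(1),'t',s['time'])
E
python3 -c "
from h import *
P=lambda a:np.array(a)/4.+np.array([200,130])-.375
w=onz('top',P([[112,209],[236,209]]),0.058);print('plate top front',w)
w2=onz('top',P([[95,43],[236,43]]),0.0);print('foot rear (z~0)',w2)
print('scale',onz('top',P([[36,207],[73,207],[36,137],[73,137]]),0.056))
print('rearblock top',onz('top',P([[92,138],[237,136]]),0.06))
toolto(0.36,-0.02,0.30,13.7)
"
```

```text
plate top front [[0.62568461 0.11744184 0.058     ]
 [0.6261163  0.0273137  0.058     ]]
foot rear (z~0) [[0.76006421 0.13785734 0.        ]
 [0.76036369 0.03067005 0.        ]]
scale [[0.62717634 0.17315977 0.056     ]
 [0.62728455 0.1461184  0.056     ]
 [0.67863186 0.17398234 0.056     ]
 [0.67870912 0.1468729  0.056     ]]
rearblock top [[0.67736295 0.13252046 0.06      ]
 [0.67924131 0.02698644 0.06      ]]
steps [ 5.409 -6.546  0.065] 1.487 | mm [ 324.5 -392.8    3.9] yaw [-1.79920091e+02 -1.78917545e-02  2.26201959e+01] F [0.  0.4 0.2] t 0.15
```

```bash
python3 -c "
from h import *
toolto(0.4434,-0.0195,0.26,13.7)"
```

```text
steps [ 6.695 -6.018  0.731] 1.487 | mm [ 401.7 -361.1   43.9] yaw [-1.79920091e+02 -1.78917545e-02  2.26201959e+01] F [0.  0.4 0.2] t 0.15
```

Emit:
{"api": "servo_tool", "payload": {"steps": [[0.4,-0.4,0.05,0.1],[1,-0.9,0.1,0.25],[1.6,-1.45,0.2,0.4],[2.2,-2,0.3,0.5],[2.8,-2.5,0.4,0.7],[3.4,-3.1,0.5,0.8],[4,-3.6,0.6,0.9],[4.6,-4.1,0.7,1],[5.2,-4.7,0.73,1.2],[5.8,-5.2,0.73,1.3],[6.4,-5.8,0.73,1.4],[6.7,-6.02,0.73,1.49],[6.7,-6.02,0.73,1.49],[6.7,-6.02,0.73,1.49],[6.7,-6.02,0.73,1.49],[6.7,-6.02,0.73,1.49]], "jaw": -1}}

```text
time: 2.15
eef_pos: [0.4435, -0.0204, 0.2601]
tcp_rot: [180.0, 0.0, 13.6]
force: [0.7, -0.7, -0.5]
gripper_width: 0.0001
grasp_force: 0.0
```

```bash
cat > box.py <<'E'
from h import *
import sys
def box(fn,ztop=0.066):
    s=sense(); im=save('wrist',fn); hsv=cv2.cvtColor(im,cv2.COLOR_RGB2HSV)
    m=cv2.inRange(hsv,(3,90,30),(25,255,255))
    m=cv2.morphologyEx(m,cv2.MORPH_OPEN,np.ones((3,3)))
    cs=cv2.findContours(m,cv2.RETR_EXTERNAL,cv2.CHAIN_APPROX_NONE)[0]; c=max(cs,key=cv2.contourArea)
    w=onz('wrist',c.reshape(-1,2),ztop,s)[:,:2]
    print('px',cv2.minAreaRect(c)); print('world',cv2.minAreaRect((w*1000).astype(np.float32)))
    return s
if __name__=='__main__': box(sys.argv[1]); toolto(0.4434,-0.0195,0.16,13.7)
E
python3 box.py w1.png
```

```text
px ((280.5, 196.0), (96.0, 71.0), 90.0)
world ((444.7004089355469, -19.691665649414062), (89.8144760131836, 61.88619613647461), 14.024246215820312)
steps [ 1.000e-03 -1.400e-02  1.669e+00] -0.016 | mm [ 1.000e-01 -8.000e-01  1.001e+02] yaw [1.79996881e+02 1.20252606e-03 1.36031706e+01] F [ 0.4  0.  -0.6] t 2.2
```

View pics/w1.png

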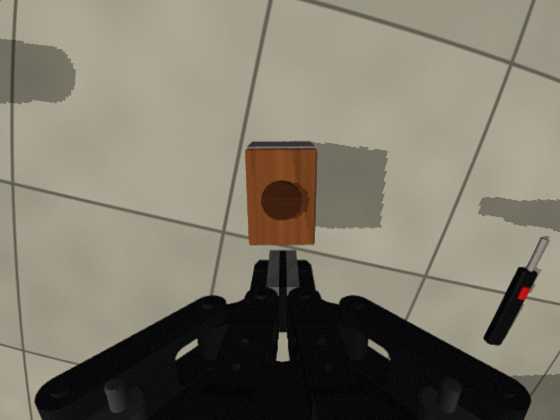

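The wrist view shows the lid centred under the tool at px (280,196), at yaw about 14°, with the closed fingers nearby. Next I press the lid.

Emit:
{"api": "servo_tool", "payload": {"steps": [[0.02,-0.01,0.4,-0.03],[0.02,-0.01,0.8,-0.03],[0.02,-0.01,1.2,-0.03],[0.02,-0.01,1.6,-0.03],[0.02,-0.01,1.8,-0.03],[0.02,-0.01,1.86,-0.03],[0.02,-0.01,1.9,-0.03],[0.02,-0.01,1.94,-0.03],[0.02,-0.01,1.98,-0.03],[0.02,-0.01,2.0,-0.03],[0.02,-0.01,2.02,-0.03],[0.02,-0.01,2.03,-0.03],[0.02,-0.01,2.04,-0.03],[0.02,-0.01,2.04,-0.03]]}}

```text
time: 3.95
eef_pos: [0.4451, -0.0189, 0.1378]
tcp_rot: [180.0, -0.0, 13.9]
force: [1.4, -1.1, 2.6]
gripper_width: -0.0001
grasp_force: 1.4
```

Emit:
{"api": "servo_tool", "payload": {"steps": [[0,0,0.01,0],[0,0,0.02,0],[0,0,0.03,0],[0,0,0.035,0],[0,0,0.035,0]]}}

```text
time: 4.58
eef_pos: [0.4452, -0.0189, 0.1366]
tcp_rot: [180.0, -0.1, 13.9]
force: [-1.0, -0.8, 12.4]
gripper_width: 0.0002
grasp_force: 6.3
```

Emit:
{"api": "servo_tool", "payload": {"steps": [[0,0,0.01,0],[0,0,0.02,0],[0,0,0.02,0],[0,0,0.02,0]]}}

```text
time: 5.08
eef_pos: [0.4452, -0.0189, 0.1364]
tcp_rot: [179.9, -0.1, 13.9]
force: [-4.3, -1.2, 25.9]
gripper_width: -0.0001
grasp_force: 12.4
```

The contact is stiff at the home height, so the lid is fully in. I'll back off, open the jaw and look again.

Emit:
{"api": "servo_tool", "payload": {"steps": [[0,0,-0.1,0],[0,0,-0.5,0],[0,0,-1,0],[0,0,-1.5,0],[0,0,-2.06,0],[0,0,-2.06,0],[0,0,-2.06,0],[0,0,-2.06,0]], "jaw": 1}}

```text
time: 6.08
eef_pos: [0.4438, -0.0185, 0.2565]
tcp_rot: [-179.9, 0.2, 13.9]
force: [0.4, -0.4, 0.3]
gripper_width: 0.0857
grasp_force: 0.0
```

```bash
python3 -c "
from box import *
box('w2.png',0.058); toolto(0.4447,-0.0197,0.082,13.8)"
```

```text
px ((283.5, 195.0), (94.0, 69.0), 90.0)
world ((444.783203125, -19.673114776611328), (89.09052276611328, 61.51167678833008), 13.93181324005127)
steps [0.014 0.027 2.911] 0.009 | mm [  0.9   1.6 174.7] yaw [-1.79905552e+02  1.47103154e-01  1.38568558e+01] F [ 0.1  0.5 -0.5] t 6.125
```

Emit:
{"api": "servo_tool", "payload": {"steps": [[0.01,0.02,0.6,0],[0.01,0.02,1.2,0],[0.01,0.02,1.8,0],[0.01,0.02,2.3,0],[0.01,0.02,2.7,0],[0.01,0.02,2.9,0],[0.01,0.02,2.9,0],[0.01,0.02,2.9,0]]}}

```text
time: 7.12
eef_pos: [0.4461, -0.02, 0.0846]
tcp_rot: [180.0, -0.1, 13.9]
force: [-0.1, -0.9, 0.3]
gripper_width: 0.0852
grasp_force: 0.0
```

Emit:
{"api": "servo_tool", "payload": {"steps": [[0,0,0,0],[0,0,0,0],[0,0,0,0],[0,0,0,0],[0,0,0,0],[0,0,0,0],[0,0,0,0],[0,0,0,0]], "jaw": -1}}

```text
time: 8.12
eef_pos: [0.446, -0.0197, 0.085]
tcp_rot: [180.0, -0.1, 13.8]
force: [-0.7, 3.3, 5.6]
gripper_width: 0.0615
grasp_force: 65.7
```

```bash
python3 -c "
from h import *
save('wrist','w3.png'); save('side','s3.png'); toolto(0.535,0.082,0.083,0)"
```

```text
steps [ 1.845 -1.291  0.036] 2.308 | mm [110.7 -77.4   2.2] yaw [ 1.79974233e+02 -9.10813101e-02  1.38507284e+01] F [-0.2  2.4  5. ] t 8.225
```

View pics/w3.png

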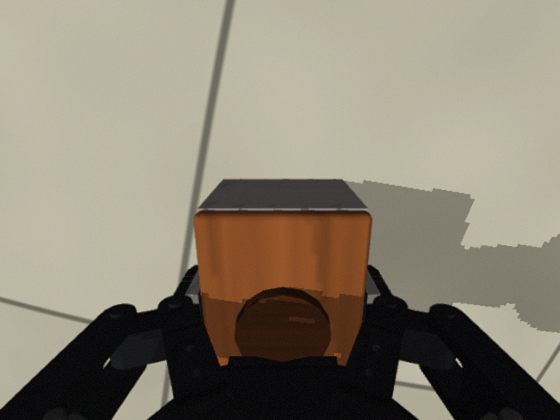

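The box is gripped squarely, with lid front edge corners at (195,212) and (371,212) and no gap under the lid. I'll move it to a staging point in front of the plate.

Emit:
{"api": "servo_tool", "payload": {"steps": [[0,0,-0.02,0],[0.1,-0.1,-0.03,0.2],[0.3,-0.25,-0.03,0.5],[0.5,-0.45,-0.03,0.8],[0.7,-0.6,-0.03,1.1],[0.9,-0.8,-0.03,1.4],[1.1,-0.95,-0.03,1.7],[1.3,-1.1,-0.03,2],[1.5,-1.25,-0.03,2.2],[1.6,-1.35,-0.03,2.31],[1.6,-1.35,-0.03,2.31],[1.6,-1.35,-0.03,2.31],[1.6,-1.35,-0.03,2.31],[1.6,-1.35,-0.03,2.31]]}}

```text
time: 9.98
eef_pos: [0.5193, 0.0816, 0.0859]
tcp_rot: [180.0, 0.0, -0.0]
force: [0.7, -0.8, -5.3]
gripper_width: 0.0614
grasp_force: 66.2
```

```bash
python3 -c "
from h import *
save('wrist','w4.png'); t=save('top','t4.png'); toolto(0.535,0.082,0.085,0)"
```

```text
steps [ 0.261 -0.006  0.015] -0.003 | mm [15.6 -0.4  0.9] yaw [ 1.79999498e+02 -3.51881970e-03 -1.57813829e-02] F [-0.1 -0.6 -4.6] t 10.075
```

View pics/w4.png

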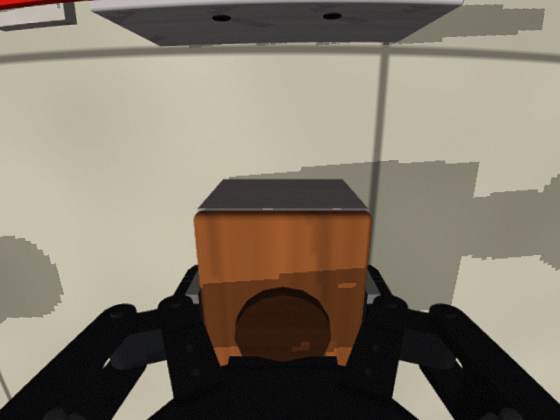

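The plate face is at the top of the image, with its bottom edge from about (160,45) to (395,41) and top corners at about (92,10) and (463,2).

```bash
python3 -c "
from h import *
for p,z in (([[160,45],[395,41]],.003),([[92,10],[463,2]],.058)):
    w=onz('wrist',p,z); d=w[0]-w[1]; print(w.round(4),w.mean(0).round(4),np.linalg.norm(d),'yaw',np.degrees(np.arctan2(-d[0],d[1])))
w=onz('wrist',[[199,210],[368,210]],.058);print(w,w.mean(0))
"
```

```text
[[0.6263 0.1371 0.003 ]
 [0.628  0.0292 0.003 ]] [0.6272 0.0831 0.003 ] 0.10789450408810697 yaw 0.873527654304283
[[0.6259 0.1363 0.058 ]
 [0.628  0.0284 0.058 ]] [0.627  0.0824 0.058 ] 0.10792175953346073 yaw 1.083815955195482
[[0.56455432 0.10890533 0.058     ]
 [0.56457546 0.05182136 0.058     ]] [0.56456489 0.08036335 0.058     ]
```

Emit:
{"api": "servo_tool", "payload": {"steps": [[0.1,-0.01,0.01,-0.1],[0.3,-0.02,0.02,-0.15],[0.5,-0.03,0.02,-0.15],[0.7,-0.03,0.02,-0.15],[0.85,-0.03,0.02,-0.15],[0.93,-0.03,0.02,-0.15],[0.95,-0.03,0.02,-0.15],[0.95,-0.03,0.02,-0.15],[0.95,-0.03,0.02,-0.15]]}}

```text
time: 11.2
eef_pos: [0.576, 0.0837, 0.0851]
tcp_rot: [-180.0, 0.1, 0.9]
force: [-6.7, -0.4, 7.5]
gripper_width: 0.0616
grasp_force: 67.5
```

Emit:
{"api": "servo_tool", "payload": {"steps": [[0.02,0,0,0],[0.04,0,0,0],[0.06,0,0,0],[0.08,0,0,0],[0.1,0,0,0],[0.12,0,0,0],[0.14,0,0,0],[0.16,0,0,0],[0.16,0,0,0],[0.16,0,0,0]]}}

```text
time: 12.45
eef_pos: [0.5848, 0.0839, 0.0851]
tcp_rot: [-180.0, 0.2, 0.9]
force: [-10.6, -0.7, 10.0]
gripper_width: 0.061
grasp_force: 67.7
```

There's ledge friction in that reading, so I'll unload z a little and look.

Emit:
{"api": "servo_tool", "payload": {"steps": [[0,0,-0.01,0],[0,0,-0.015,0],[0,0,-0.015,0],[0,0,-0.015,0]]}}

```text
time: 12.95
eef_pos: [0.5854, 0.0839, 0.0852]
tcp_rot: [-180.0, 0.1, 0.9]
force: [-5.5, 1.0, 0.9]
gripper_width: 0.0613
grasp_force: 66.7
```

```bash
python3 -c "
from h import *
save('side','s5.png'); im=save('wrist','w5.png'); toolto(0.6,0.083,0.085,0.9)
c=cv2.imread('pics/s5.png')[180:280,180:320]; c=cv2.resize(c,None,fx=4,fy=4,interpolation=cv2.INTER_CUBIC)
w=cv2.resize(im[:160,:,::-1],None,fx=1,fy=1); cv2.imwrite('pics/c5.png',np.vstack([c,w]))"
```

```text
steps [0.243 0.019 0.002] 0.002 | mm [14.6  1.1  0.1] yaw [-1.79988701e+02  1.50815176e-01  9.12260828e-01] F [-5.9  0.7  1.6] t 13.05
```

View pics/c5.png

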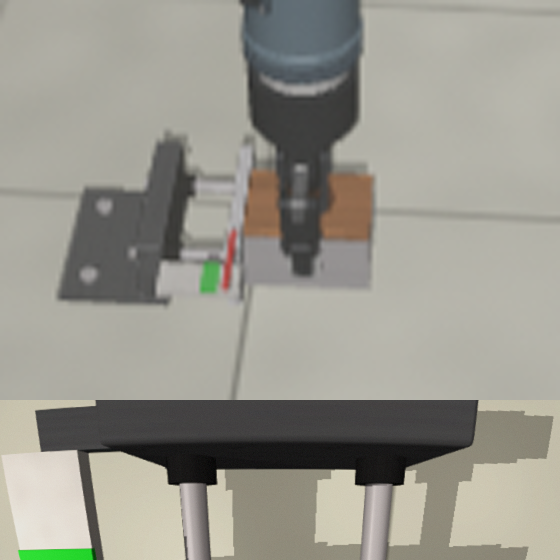

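The box is on the plate, and the red pointer is just short of the green zone, to its right in the side view. I'll push on slowly.

Emit:
{"api": "servo_tool", "payload": {"steps": [[0.01,0,0,0],[0.02,0,0,0],[0.03,0,0,0],[0.04,0,0,0],[0.05,0,0,0],[0.06,0,0,0],[0.07,0,0,0],[0.08,0,0,0],[0.09,0,0,0],[0.1,0,0,0],[0.11,0,0,0],[0.12,0,0,0],[0.12,0,0,0],[0.12,0,0,0]]}}

```text
time: 14.8
eef_pos: [0.5907, 0.084, 0.0852]
tcp_rot: [-180.0, 0.4, 0.9]
force: [-12.8, -1.7, 7.7]
gripper_width: 0.0614
grasp_force: 67.4
```

```bash
python3 -c "
from h import *
save('side','s6.png'); im=save('wrist','w6.png'); save('top','t6.png'); toolto(0.596,0.083,0.085,0.9)
c=cv2.imread('pics/s6.png')[200:270,200:300]; c=cv2.resize(c,None,fx=6,fy=6,interpolation=cv2.INTER_CUBIC)[:,:560]
w=im[:,:,::-1][:180]; cv2.imwrite('pics/c6.png',np.vstack([c,w]))"
```

```text
steps [0.089 0.018 0.003] 0.003 | mm [5.3 1.1 0.2] yaw [-179.9943504     0.39520835    0.91660323] F [-11.7  -0.2   7.8] t 14.95
```

View pics/c6.png

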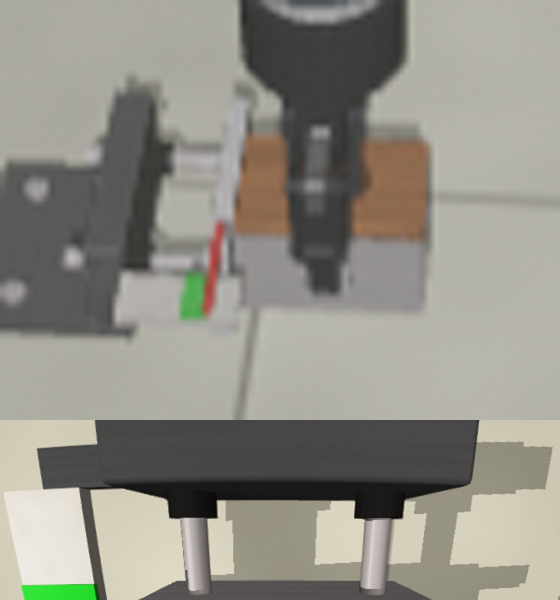

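The pointer is at the edge of the green zone, so the plate is about 8.5 mm in. About 6 mm is left to the middle.

Emit:
{"api": "servo_tool", "payload": {"steps": [[0.005,0,-0.01,0],[0.01,0,-0.015,0],[0.02,0,-0.02,0],[0.03,0,-0.02,0],[0.04,0,-0.02,0],[0.05,0,-0.02,0],[0.06,0,-0.02,0],[0.07,0,-0.02,0],[0.08,0,-0.02,0],[0.09,0,-0.02,0],[0.1,0,-0.02,0],[0.1,0,-0.02,0],[0.1,0,-0.02,0]]}}

```text
time: 16.58
eef_pos: [0.5956, 0.0841, 0.0854]
tcp_rot: [-180.0, 0.6, 0.9]
force: [-13.4, -1.2, 4.7]
gripper_width: 0.0612
grasp_force: 66.9
```

```bash
python3 -c "
from h import *
toolto(0.596,0.083,0.085,0.9)"
```

```text
steps [0.006 0.018 0.007] 0.003 | mm [0.4 1.1 0.4] yaw [-179.98904838    0.5546556     0.91525332] F [-13.4  -1.2   4.7] t 16.575
```

Emit:
{"api": "servo_tool", "payload": {"steps": [[0.01,0,0,0],[0.01,0,0,0],[0.01,0,0,0],[0.01,0,0,0],[0.01,0,0,0],[0.01,0,0,0],[0.01,0,0,0],[0.01,0,0,0],[0.01,0,0,0],[0.01,0,0,0],[0.01,0,0,0],[0.01,0,0,0],[0.01,0,0,0],[0.01,0,0,0],[0.01,0,0,0],[0.01,0,0,0],[0.01,0,0,0],[0.01,0,0,0],[0.01,0,0,0],[0.01,0,0,0]]}}

```text
time: 19.08
eef_pos: [0.5961, 0.0841, 0.0854]
tcp_rot: [-180.0, 0.6, 0.9]
force: [-14.0, -0.8, 4.1]
gripper_width: 0.0611
grasp_force: 67.0
```

```bash
python3 -c "
from h import *
save('side','s7.png'); save('wrist','w7.png'); toolto(0.596,0.083,0.085,0.9)
c=cv2.imread('pics/s7.png')[200:270,200:300]; c=cv2.resize(c,None,fx=5.6,fy=5.6,interpolation=cv2.INTER_CUBIC)
w=cv2.imread('pics/w7.png')[40:240]; cv2.imwrite('pics/c7.png',np.vstack([c,w]))"
```

```text
steps [-0.002  0.018  0.007] 0.002 | mm [-0.1  1.1  0.4] yaw [-179.99002171    0.56871956    0.91290076] F [-13.8  -1.3   4.4] t 19.175
```

View pics/c7.png

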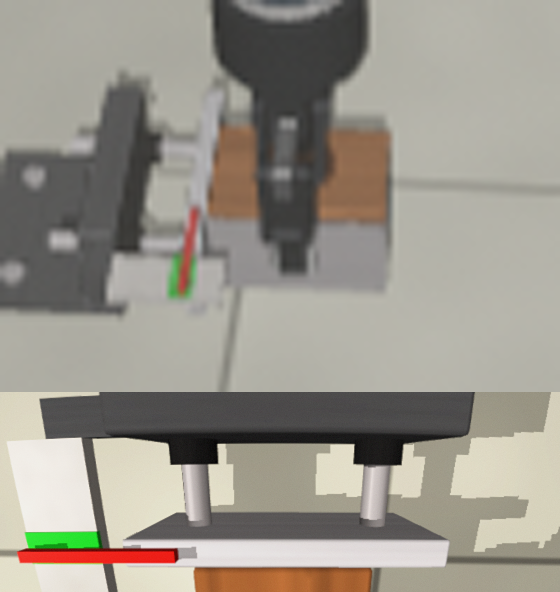

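The side view shows the pointer in the middle of the green zone. I'll check the plate position numerically from the wrist view, where its front top edge is at about row 215.

```bash
python3 -c "
from h import *
w=onz('wrist',[[125,215],[446,215],[125,188.5],[446,188.5]],.058);print(w.round(4))
im=cv2.imread('pics/w7.png');h=cv2.cvtColor(im,cv2.COLOR_BGR2HSV)
for n,a,b,z in(('green',(50,150,60),(75,255,255),.056),('red',(0,180,60),(5,255,255),.062)):
    m=cv2.inRange(h,a,b)[:,40:95]; r=np.argwhere(m.any(1)).ravel()+0; print(n,r.min(),r.max(),onz('wrist',[[65,r.min()],[65,r.max()]],z)[:,0])
w=onz('wrist',[[196,217],[370,217]],.058);print(w)
"
```

```text
[[0.6386 0.1375 0.058 ]
 [0.6404 0.0281 0.058 ]
 [0.648  0.1362 0.058 ]
 [0.6497 0.0298 0.058 ]]
green 180 195 [0.65017315 0.64484467]
red 197 210 [0.64594513 0.64145726]
[[0.6383482  0.11302837 0.058     ]
 [0.63932405 0.05435084 0.058     ]]
```

```bash
python3 -c "
from h import *
print(order.finish_job())"
```

```text
the job is handed in; nothing more can be done
None
```

The lid is pressed home, and the gripper still holds the box square and centred on the plate, pushed in about 13 mm (roughly 9 N by the wrist camera) with the pointer in the green zone for over 2 s; I handed the job in and it returned no verdict.

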